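# Lift the spark-plug bin out of the interlocked row onto the scale

## Robot

A 6-joint arm with a two-finger parallel gripper is mounted at the origin on the work surface. World frame = base frame: x ahead of the robot, y to its left, z up, the work surface at z = 0. Lengths are in m, angles in rad, forces in N, time in s.
With the tool pointing down it reaches from about 0.3 to 0.775 m from the base axis. Payload 14.6 kg.
Tool frame: the origin (TCP) lies at the very end of the fingers, on their centre line; the grasp point (between the pads) lies 19 mm behind it; z points along the fingers, y is the line along which they close (so a half turn about z gives the same grasp; the last joint's range is limited). The gripper opens to 94 mm and grips with 3 to 60 N. Pads are 16 mm wide; open, the fingers measure 119 mm over their backs; the gripper's body (75 mm by 177 mm) begins 78 mm behind the grasp point.
Start: joints at [1.059, 0.3, 1.521, -0, 1.321, -0.067], TCP at [0.237, 0.496, 0.205] pointing down, gripper open.
Joint ranges: [-3.03, 3.03], [-0.79, 2.21], [0.23, 2.52], [-1.04, 4.18], [0, 3.07], [-2.55, 2.55]. Speed limits (rad/s): [2.22, 2.22, 2.57, 3.14, 3.14, 3.14].

## Interface

Orientations are given as [roll, pitch, yaw] about the fixed x, y, z axes, in that order (R = Rz(yaw) Ry(pitch) Rx(roll)).
In Python, from station import ctrl gives the robot as it stands.
- The arm moves only by the shell command python3 -m pendant 'ROWS' [OPENING] [FORCE]. ROWS is JSON, a list of rows, each a list of 2 entries, a list of its own where there are three numbers: the shift along the world's x, y, z in cm, then the turn about the world's z in rad. A call has 1 to 20 rows; each row shifts and turns the commanded pose from where the row before left it; what a row does not reach is not made up. A row lasts 1/12 s, in which the tool goes at most 41.7 mm and 7.16 degrees, less where a joint would pass 70% of its speed; a pose out of reach is approached as far as the arm can. A call is refused whole if a number of a shift passes 4.17 or a number of a turn 0.125, either way. A call with a gripper value outside its range is refused whole. OPENING is the opening, from 0 (shut) to 1 (fully open), set as the call begins (- or left out, the last holds). The fingers move at their own pace and stop on an object; FORCE is the grip in N (left out, the last holds). Time passes only in rows, so rows that do not move let the fingers close. It gives the time, the measured TCP pose, the force, the opening and the grip force at its end, in the units of the state.
- ctrl.get_obs(): the state, without advancing time (a new reading comes with each control period).
- ctrl.camera(name): name is "scene" or "top" or "wrist"; returns a dict with "color" (420x560x3 uint8, red, green, blue), "intrinsics" (3x3 intrinsics, pixels), "camera_from_world" (4x4, takes a point from world to camera coordinates). Camera axes: x right, y down, z forward; pixel columns grow to the right and rows downward; lengths in m; the calibration is good to about 2 mm. The wrist camera is an equidistant fisheye: a pixel r from the principal point sees the ray r / f radians off the axis. A picture is of the moment at which its call begins. There is no depth.
- ctrl.hand_in(): hands the job in; it is judged then, once.
The state is a dict: "time_s": time; "qpos": joint angles; "joint_vel": joint speeds; "tau": joint torques, N m; "ee_pos": TCP position; "eef_rot": TCP orientation; "force": force on the tool from outside, world axes, zero at the start; "moment": the same for the moment, N m; "grip_width": finger opening in m; "grip_force": force on a finger pad.
Only numpy, scipy, OpenCV 4.12 (cv2) and the standard library are available. Lean on these libraries where they do the work, as an engineer would, in place of code of your own. Each camera call takes 0.05 s, during which the arm holds its last target. There are 200 camera calls.

## Task

On the parts bench, three bins stand in a row, hooked to one another and to the rack's ends by upright T-shaped keys, so a bin can only leave the row straight up. Lift the bin that holds the spark plugs straight up out of the row, keeping it level and leaving the other two bins where they are, and set it down upright, without dropping it, in the middle of the counting scale's platform.

Things in the scene. Friction and masses are not known exactly. Their poses are not given: they have to be found in the camera images.
- bin_plugs: Open grey parts bin of white-bodied spark plugs, 92 (x) x 62 (y) x 42 mm, 0.35-0.6 kg. Black grip plate upright in its middle: 14 mm thick (x), 44 wide (y), top 92 mm above the underside; pinch it from above, fingers closing along x, 60-85 mm up, clear of the 42 mm rim. Origin: centre of underside, z up, y along the row. Stands 6 mm above the bench, anywhere in the row.
- bin_nuts: Loose bin like the first (same size, grip, origin, axes) but full of steel hexagon nuts. Bins stand 76 mm apart along y, between two fixed end plates as tall as the rims. Each has on its +y side an upright T key, 40 mm tall, reaching 12 mm into a T slot on the neighbour's -y side, with 2 mm play each way; a bin is free once 46 mm up.
- bin_bolts: Loose bin like the first (same size, grip, origin, axes, key and slot) but full of black steel bolts with hexagon heads. The three bins' order varies. All grips are equally tall.
- scale_top (a point): Centre of the top of the counting scale's flat steel platform, 190 x 190 mm, 45 mm above the bench, rigid and fixed; z up, x and y along its sides. A grey console with a display, lower than the platform, is on its -x side. The scale stands on one side of the bench and the row of bins on the other; which is which varies.

How it is judged:
By the outcome, as a careful person would: the job done as asked, in the order asked, and still so for the second after the job is handed in, with the robot touching nothing.
It also fails if it takes over 43 s, if anything falls off the work surface, if the arm or the gripper's body presses on something with over 40 N, if the wrist force passes 120 N, or if a joint passes its speed limit or range.

## Working session

There is one attempt and no reset: what is moved stays moved. The work goes in short steps, Python scripts to look and compute and a shell command to move; the robot and the scene stay as the last step left them, time stands still between calls to the robot, and variables do not carry over. Pictures are saved under pics/ and viewed, at most 10 in all, crops included, and the job is handed in when it is done.

```bash
mkdir -p pics; ls
cat > h.py <<'E'
import numpy as np, cv2
from station import ctrl
def snap(n,f):
    c=ctrl.camera(n); cv2.imwrite('pics/'+f,c['color'][:,:,::-1]); np.savez('pics/'+f+'.npz',**c); return c
def ray(c,u,v,z):
    K=c['intrinsics'];T=c['camera_from_world'];R=T[:3,:3];o=-R.T@T[:3,3]
    d=R.T@np.linalg.inv(K)@np.array([u,v,1.]); return o+d*(z-o[2])/d[2]
E
python3 - <<'E'
from h import *
o=ctrl.get_obs();print(o['time_s'],o['ee_pos'],o['eef_rot'])
a=snap('top','t1.png');b=snap('scene','s1.png')
print(a['intrinsics'],a['camera_from_world'])
E
```

```text
pics
0.0 [0.23653727 0.49624644 0.20491191] [-3.14046354e+00 -6.03499500e-05  2.69678592e+00]
[[418.90832239   0.         278.83546222]
 [  0.         418.90832239 209.56240457]
 [  0.           0.           1.        ]] [[ 0.1273246  -0.99185973 -0.00164868 -0.06915001]
 [-0.96562313 -0.12357648 -0.22869372  0.56792633]
 [ 0.22662836  0.03071034 -0.97349703  0.84966738]
 [ 0.          0.          0.          1.        ]]
```

View pics/t1.png

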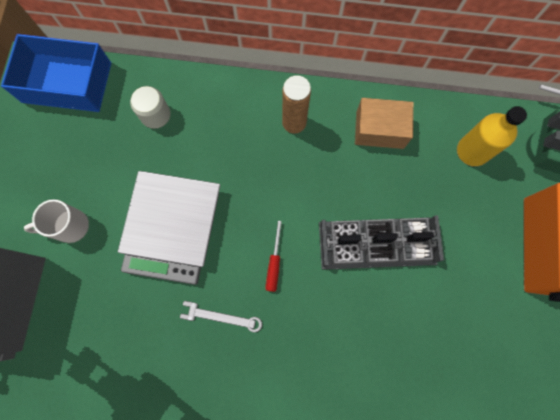

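View pics/s1.png

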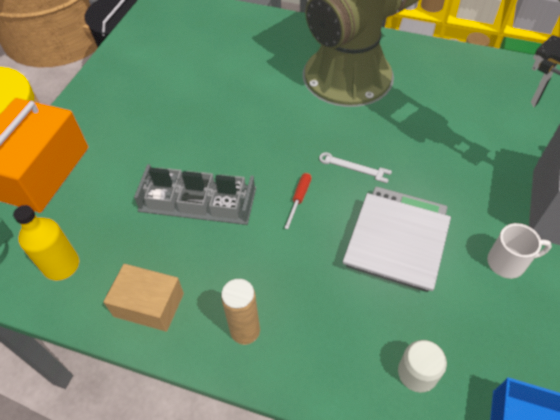

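The top view shows the scale at about (170,218) and the row at x 322–440: nuts (346,240), bolts (382,240) and white-bodied plugs (419,240). I'll crop to check this and measure.

Run:
```python
from h import *
a=dict(np.load('pics/t1.png.npz'));b=dict(np.load('pics/s1.png.npz'))
I=a['color']; J=b['color']
t=cv2.resize(I[205:280,310:450],None,fx=5,fy=5,interpolation=cv2.INTER_CUBIC)
s=cv2.resize(J[155:230,130:265],None,fx=5,fy=5,interpolation=cv2.INTER_CUBIC)
w=max(t.shape[1],s.shape[1]);p=lambda m:cv2.copyMakeBorder(m,0,0,0,w-m.shape[1],0)
m=np.vstack([p(t),p(s)]);m=cv2.resize(m,None,fx=.8,fy=.8);print(m.shape)
cv2.imwrite('pics/c1.png',m[:,:,::-1])
# scale platform
hsv=cv2.cvtColor(I,cv2.COLOR_RGB2HSV)
k=((hsv[...,1]<40)&(hsv[...,2]>140)).astype(np.uint8);k[:,:110]=0;k[:,235:]=0;k[:160]=0;k[290:]=0
c=max(cv2.findContours(k,0,2)[0],key=cv2.contourArea)
q=cv2.approxPolyDP(cv2.convexHull(c),8,True)[:,0];P=np.array([ray(a,*x,.045) for x in q]);print('plat',q.tolist(),P.round(3).tolist())
print('sides',np.linalg.norm(P-np.roll(P,1,0),axis=1),'c',P.mean(0))
for nm,cc,box in(('top',a,(205,280,310,450)),('scene',b,(155,230,130,265))):
    g=cc['color'].max(2);k=np.zeros_like(g);y0,y1,x0,x1=box;k[y0:y1,x0:x1]=(g[y0:y1,x0:x1]<38)
    n,l,st,ce=cv2.connectedComponentsWithStats(k)
    for i in range(1,n):
        if st[i,4]>25: print(nm,st[i],ce[i].round(1),ray(cc,*ce[i],.085).round(3))
```

```text
(600, 560, 3)
plat [[138, 171], [219, 184], [202, 265], [118, 252]] [[0.626, 0.335, 0.045], [0.619, 0.147, 0.045], [0.433, 0.154, 0.045], [0.438, 0.341, 0.045]]
sides [0.18816977 0.18887167 0.1857031  0.18698968] c [0.52894555 0.24412559 0.045     ]
top [370 223  27  20 261] [383.5 235.8] [ 0.539 -0.223  0.085]
top [407 232  26  10 182] [419.7 237. ] [ 0.546 -0.299  0.085]
top [339 234  21  10 152] [349.2 239.4] [ 0.523 -0.152  0.085]
top [372 244  21  14 103] [386.3 250.2] [ 0.51  -0.231  0.085]
```

View pics/c1.png

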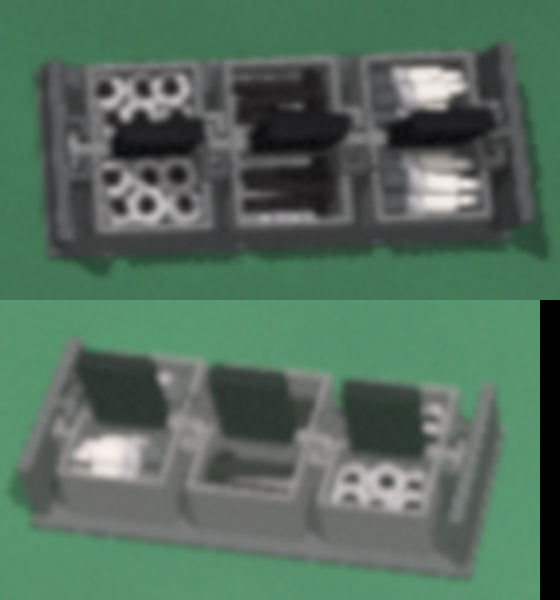

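Plugs are in the -y end bin, with its grip at about (0.545,-0.298). Plate spacing is 0.149 against the expected 0.152, row yaw is about +0.155, and the scale centre is (0.529,0.244) with sides 0.187, about 0.19. Moving over it.

```bash
python3 -m pendant '[[[1.3,-3.3,0],-0.05],[[1.3,-3.3,0],-0.05],[[1.3,-3.3,0],-0.05],[[1.3,-3.3,0],-0.05],[[1.3,-3.3,0],-0.05],[[1.3,-3.3,0],-0.05],[[1.3,-3.3,0],-0.05],[[1.3,-3.3,0],-0.05],[[1.3,-3.3,0],-0.05],[[1.3,-3.3,0],-0.05],[[1.3,-3.3,0],-0.05],[[1.3,-3.3,0],-0.05],[[1.3,-3.3,0],-0.05],[[1.3,-3.3,0],-0.05],[[1.3,-3.3,0],-0.05],[[1.3,-3.3,0],-0.05],[[1.3,-3.3,0],-0.05],[[1.3,-3.3,0],-0.05],[[1.3,-3.3,0],-0.05],[[1.3,-3.3,0],-0.02]]' 1 40
python3 -m pendant '[[[1.2,-3.3,0],0],[[1.2,-3.3,0],0],[[1.2,-3.3,0],0],[[1.2,-3.3,0],0],[[0,0,0],0],[[0,0,0],0],[[0,0,0],0]]'
python3 - <<'E'
from h import *
c=snap('wrist','w1.png');print(c['intrinsics']);print(c['camera_from_world'].round(4));o=ctrl.get_obs();print(o['time_s'],o['ee_pos'],o['eef_rot'])
E
```

```text
time_s: 1.77
ee_pos: [0.4968, -0.1653, 0.2052]
eef_rot: [-3.141, -0.0, 1.724]
force: [0.7, 0.8, 0.6]
grip_width: 0.0936
grip_force: 0.0
time_s: 2.35
ee_pos: [0.5444, -0.295, 0.205]
eef_rot: [-3.141, -0.001, 1.727]
force: [0.5, 0.1, 0.2]
grip_width: 0.0943
grip_force: 0.0
[[325.1922621    0.         282.59103335]
 [  0.         325.1922621  210.80157811]
 [  0.           0.           1.        ]]
[[ 0.9879  0.155  -0.0018 -0.4924]
 [ 0.1497 -0.951   0.2705 -0.3901]
 [ 0.0402 -0.2675 -0.9627  0.2896]
 [ 0.      0.      0.      1.    ]]
2.4 [ 0.54448092 -0.29453951  0.20536817] [-3.14128109e+00 -4.49962402e-04  1.72745800e+00]
```

View pics/w1.png

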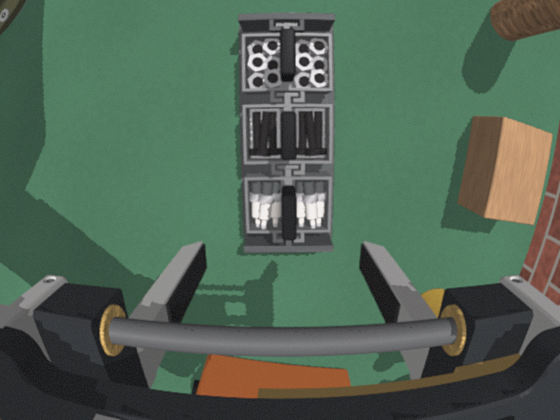

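The wrist view shows the plugs bin nearest (rim about x 245–331, y 178–240) with its black grip at (289,212); bolts and nuts lie beyond. I'll cast fisheye rays for the position.

```bash
cat >> h.py <<'E'
def fray(c,u,v,z):
    K=c['intrinsics'];T=c['camera_from_world'];R=T[:3,:3];o=-R.T@T[:3,3]
    p=np.array([u-K[0,2],v-K[1,2]]);r=np.linalg.norm(p);th=r/K[0,0]
    d=R.T@np.r_[p/r*np.sin(th),np.cos(th)];return o+d*(z-o[2])/d[2]
E
python3 - <<'E'
from h import *
a=dict(np.load('pics/w1.png.npz'));I=a['color']
g=I.max(2);k=np.zeros_like(g);k[10:255,275:305]=g[10:255,275:305]<40
n,l,st,ce=cv2.connectedComponentsWithStats(k)
for i in range(1,n):
    if st[i,4]>80:
        x,y,w,h,_=st[i];print(st[i],'TL/TR/BL/BR z.098',[fray(a,*p,.098)[:2].round(4).tolist() for p in((x,y),(x+w,y),(x,y+h),(x+w,y+h))])
for p in((245,178),(331,178),(246,240),(331,240)):print(p,fray(a,*p,.048).round(4))
m=cv2.resize(I[165:260,230:345],None,fx=6,fy=6,interpolation=cv2.INTER_CUBIC);cv2.imwrite('pics/c2.png',m[:,:,::-1])
E
```

```text
[281  72  14   9  91] TL/TR/BL/BR z.098 [[0.5245, -0.174], [0.5364, -0.1721], [0.5258, -0.182], [0.5377, -0.1801]]
[282 186  13  12 118] TL/TR/BL/BR z.098 [[0.541, -0.2738], [0.5525, -0.272], [0.5428, -0.2847], [0.5543, -0.2829]]
(245, 178) [ 0.5027 -0.2812  0.048 ]
(331, 178) [ 0.592 -0.267  0.048]
(246, 240) [ 0.5124 -0.3499  0.048 ]
(331, 240) [ 0.6055 -0.3353  0.048 ]
```

View pics/c2.png

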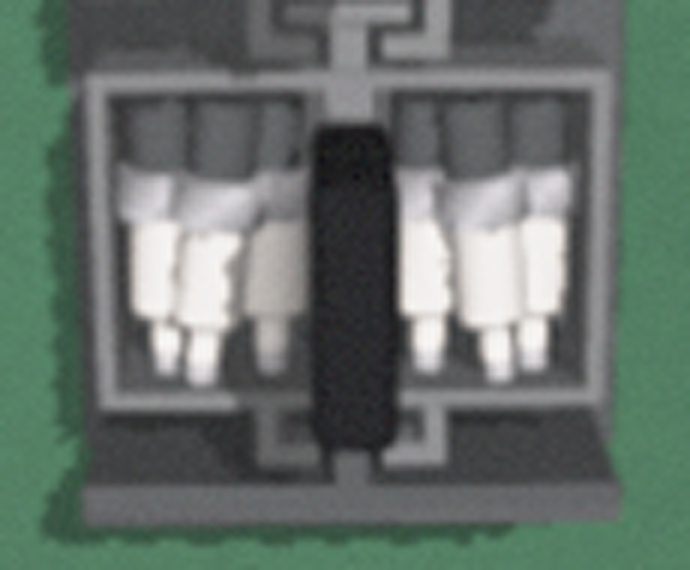

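Run:
```python
from h import *
a=dict(np.load('pics/w1.png.npz'))
f=lambda L,z:np.array([fray(a,230+u/6,165+v/6,z)[:2] for u,v in L])
r=f([(83,72),(612,72),(612,410),(97,410)],.048);g=f([(310,185),(400,185),(397,450),(313,450)],.098)
for n,P in(('rim',r),('grip',g)):
    print(n,P.round(4).tolist(),np.linalg.norm(P-np.roll(P,1,0),axis=1).round(4),'c',P.mean(0).round(4))
print(ctrl.get_obs()['ee_pos'])
```

```text
rim [[0.5013, -0.2803], [0.5929, -0.2658], [0.605, -0.3274], [0.5117, -0.342]] [0.0626 0.0927 0.0628 0.0945] c [ 0.5527 -0.3039]
grip [[0.5421, -0.2828], [0.5555, -0.2807], [0.5621, -0.3226], [0.5492, -0.3247]] [0.0424 0.0135 0.0425 0.0131] c [ 0.5522 -0.3027]
[ 0.54448092 -0.29453951  0.20536817]
```

Both the rim (93x63) and the grip (42x13) agree on a centre of (0.5525,-0.3033). Descending, then closing.

```bash
python3 -m pendant '[[[0.8,-0.9,0],0],[[0,0,-2],0],[[0,0,-2.5],0],[[0,0,-2.5],0],[[0,0,-2.5],0],[[0,0,-2],0],[[0,0,-1.5],0],[[0,0,-1],0],[[0,0,-0.5],0],[[0,0,0],0],[[0,0,0],0],[[0,0,0],0]]' 1 40
python3 -m pendant '[[[0,0,0],0],[[0,0,0],0],[[0,0,0],0],[[0,0,0],0],[[0,0,0],0],[[0,0,0],0],[[0,0,0],0],[[0,0,0],0],[[0,0,0],0],[[0,0,0],0],[[0,0,0],0],[[0,0,0],0]]' 0 40
```

```text
time_s: 3.4
ee_pos: [0.5531, -0.3046, 0.0617]
eef_rot: [3.14, 0.001, 1.727]
force: [1.0, -0.7, -0.8]
grip_width: 0.0941
grip_force: 0.0
time_s: 4.4
ee_pos: [0.5527, -0.3045, 0.0604]
eef_rot: [-3.142, -0.0, 1.727]
force: [-0.2, -0.8, 0.1]
grip_width: 0.0176
grip_force: 0.0
```

```bash
python3 -m pendant '[[[0,0,0],0],[[0,0,0],0],[[0,0,0],0],[[0,0,0],0],[[0,0,0],0],[[0,0,0],0]]' 0 45
python3 -m pendant '[[[0,0,0.2],0],[[0,0,0.3],0],[[0,0,0.4],0],[[0,0,0.5],0],[[0,0,0.5],0],[[0,0,0.5],0],[[0,0,0],0]]'
```

```text
time_s: 4.9
ee_pos: [0.5525, -0.3045, 0.0604]
eef_rot: [-3.141, -0.0, 1.727]
force: [-3.6, 0.2, 1.2]
grip_width: 0.0139
grip_force: 45.0
time_s: 5.48
ee_pos: [0.5531, -0.3048, 0.0859]
eef_rot: [3.14, 0.001, 1.727]
force: [0.3, 0.8, -4.8]
grip_width: 0.0139
grip_force: 45.0
```

```bash
python3 -m pendant '[[[0,0,0.5],0],[[0,0,0.6],0],[[0,0,0.6],0],[[0,0,0.6],0],[[0,0,0.6],0],[[0,0,0.7],0],[[0,0,0.8],0],[[0,0,1],0],[[0,0,1],0],[[0,0,1],0],[[0,0,1],0],[[0,0,1],0],[[0,0,0.5],0],[[0,0,0.2],0],[[0,0,0],0],[[0,0,0],0]]'
python3 - <<'E'
from h import *
c=snap('scene','s2.png');w=snap('wrist','w2.png')
m=cv2.resize(c['color'][110:250,100:300],(800,560),interpolation=cv2.INTER_CUBIC)
cv2.imwrite('pics/c3.png',m[:,:,::-1])
E
```

```text
time_s: 6.82
ee_pos: [0.5525, -0.3044, 0.185]
eef_rot: [-3.141, -0.0, 1.727]
force: [-1.5, -0.1, -5.2]
grip_width: 0.0136
grip_force: 45.0
```

View pics/c3.png

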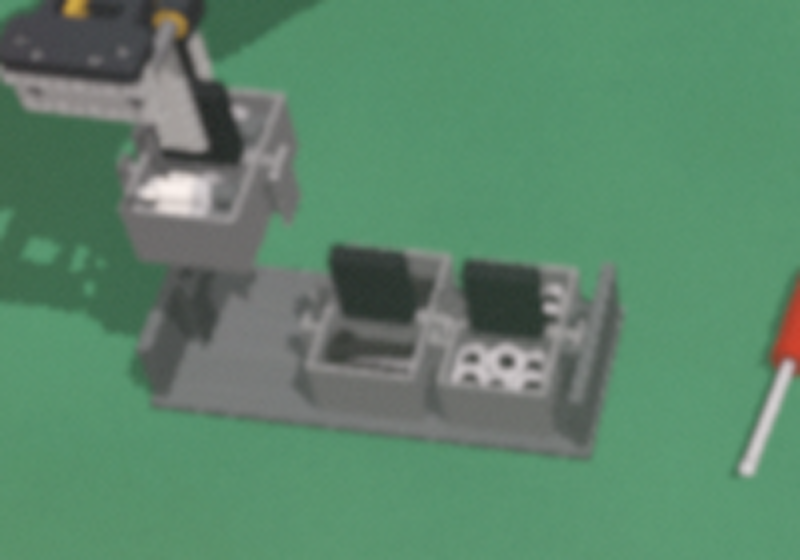

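View pics/w2.png

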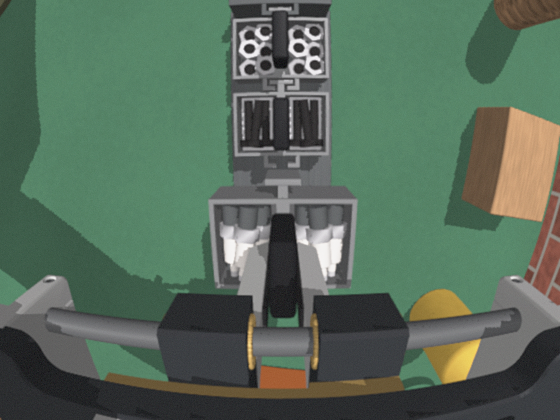

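The plugs bin is clear of the row and level in the grip; the bolts and nuts bins are still seated. Carrying it to the scale.

```bash
python3 -m pendant '[[[0,0,0.5],0],[[0,0,1],0],[[0,0,1],0],[[-0.1,0.5,0.5],0],[[-0.1,1,0],-0.01],[[-0.1,1.5,0],-0.01],[[-0.1,2,0],-0.01],[[-0.1,2.5,0],-0.01],[[-0.1,3,0],-0.01],[[-0.1,3,0],-0.01],[[-0.1,3,0],-0.01],[[-0.1,3,0],-0.01],[[-0.1,3,0],-0.01],[[-0.1,3,0],-0.01],[[-0.1,3,0],-0.01],[[-0.1,3,0],-0.01],[[-0.1,3,0],-0.01],[[-0.1,3,0],-0.01],[[-0.1,3,0],-0.01],[[-0.1,3,0],-0.01]]'
python3 -m pendant '[[[-0.1,2.5,0],-0.01],[[-0.1,2,0],-0.01],[[-0.1,1.5,0],-0.01],[[-0.1,1.2,0],0],[[-0.1,1,0],0],[[0,0.7,0],0],[[0,0.4,0],0],[[0,0,0],0],[[0,0,0],0],[[0,0,0],0],[[0,0,0],0]]'
```

```text
time_s: 8.58
ee_pos: [0.5347, 0.1326, 0.2156]
eef_rot: [3.141, -0.0, 1.566]
force: [-0.2, -0.5, -5.6]
grip_width: 0.0134
grip_force: 45.0
time_s: 9.5
ee_pos: [0.5308, 0.2229, 0.2155]
eef_rot: [3.142, 0.0, 1.536]
force: [-0.0, -0.1, -5.1]
grip_width: 0.0138
grip_force: 45.0
```

```bash
python3 -m pendant '[[[-0.2,0.5,0],0],[[0,0.8,0],0],[[0,0.8,-0.5],0],[[0,0,-1.5],0],[[0,0,-2],0],[[0,0,-2],0],[[0,0,-1.5],0],[[0,0,-1],0],[[0,0,-0.5],0],[[0,0,0],0],[[0,0,0],0],[[0,0,0],0]]'
python3 - <<'E'
from h import *
c=snap('wrist','w3.png');snap('top','t3.png');print(ctrl.get_obs()['ee_pos'])
E
```

```text
time_s: 10.5
ee_pos: [0.5291, 0.2448, 0.1265]
eef_rot: [3.14, -0.001, 1.537]
force: [1.6, 0.2, -5.1]
grip_width: 0.0138
grip_force: 45.0
[0.52901354 0.24465763 0.12636016]
```

View pics/w3.png

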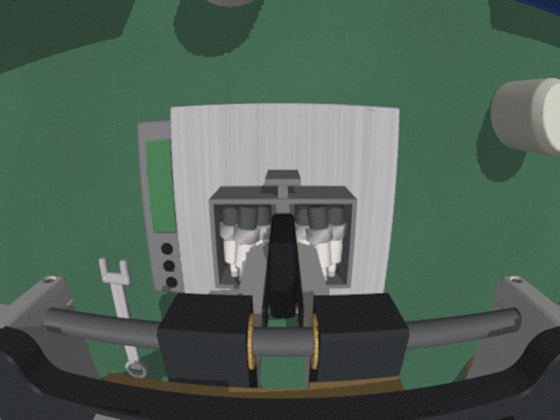

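The wrist view shows the platform's +y edge from (172,108) to (398,109), with the bin inside it. Checking the centre from those corners.

Run:
```python
from h import *
a=dict(np.load('pics/w3.png.npz'))
p,q=fray(a,172,108,.045)[:2],fray(a,398,109,.045)[:2];e=q-p;L=np.linalg.norm(e);e/=L
print(p,q,L,'yaw',np.arctan2(e[1],e[0]),'centre',(p+q)/2-.095*np.array([-e[1],e[0]]))
```

```text
[0.44278172 0.34066676] [0.62768497 0.33380068] 0.1850306953323473 yaw -0.03711631562523823 centre [0.5317081  0.24229915]
```

The centre agrees to 2–3 mm. Lowering gently.

```bash
python3 -m pendant '[[[0.1,-0.1,-0.5],0],[[0,0,-0.5],0],[[0,0,-0.5],0],[[0,0,-0.3],0],[[0,0,-0.2],0],[[0,0,-0.2],0],[[0,0,-0.1],0],[[0,0,-0.1],0],[[0,0,-0.1],0],[[0,0,0],0],[[0,0,0],0],[[0,0,0],0]]'
python3 -m pendant '[[[0,0,-0.1],0],[[0,0,0],0],[[0,0,0],0],[[0,0,0],0]]'
```

```text
time_s: 11.6
ee_pos: [0.5297, 0.2435, 0.1006]
eef_rot: [3.141, -0.0, 1.537]
force: [-0.0, -1.0, -6.0]
grip_width: 0.0136
grip_force: 45.0
time_s: 11.93
ee_pos: [0.5296, 0.2435, 0.0994]
eef_rot: [-3.142, 0.0, 1.537]
force: [0.1, -0.8, -6.0]
grip_width: 0.0137
grip_force: 45.0
```

```bash
python3 -m pendant '[[[0,0,-0.05],0],[[0,0,0],0],[[0,0,0],0],[[0,0,0],0]]'
python3 -m pendant '[[[0,0,-0.05],0],[[0,0,0],0],[[0,0,0],0],[[0,0,0],0]]'
```

```text
time_s: 12.27
ee_pos: [0.5297, 0.2435, 0.0994]
eef_rot: [3.141, -0.0, 1.537]
force: [-4.7, -1.4, 4.5]
grip_width: 0.0139
grip_force: 45.0
time_s: 12.6
ee_pos: [0.5297, 0.2435, 0.0994]
eef_rot: [3.141, -0.0, 1.537]
force: [-7.7, -3.1, 10.2]
grip_width: 0.0139
grip_force: 45.0
```

Contact at the expected height. Releasing and rising straight up.

```bash
python3 -m pendant '[[[0,0,0],0],[[0,0,0],0],[[0,0,0],0],[[0,0,0],0],[[0,0,0],0],[[0,0,0],0],[[0,0,0],0],[[0,0,0],0],[[0,0,0],0],[[0,0,0],0]]' 0.7
python3 -m pendant '[[[0,0,0.5],0],[[0,0,1],0],[[0,0,1.5],0],[[0,0,2],0],[[0,0,2.5],0],[[0,0,2.5],0],[[0,0,2],0],[[0,-3,0],0],[[0,-3,0],0],[[0,-3,0],0],[[0,-3,0],0],[[0,-3,0],0],[[0,-3,0],0],[[0,0,0],0],[[0,0,0],0],[[0,0,0],0],[[0,0,0],0]]'
python3 - <<'E'
from h import *
snap('top','t4.png')
E
```

```text
time_s: 13.43
ee_pos: [0.5297, 0.2435, 0.0984]
eef_rot: [3.142, -0.0, 1.537]
force: [-0.1, -0.1, 0.1]
grip_width: 0.066
grip_force: 0.0
time_s: 14.85
ee_pos: [0.5297, 0.0643, 0.2188]
eef_rot: [3.141, -0.0, 1.538]
force: [-0.7, -0.4, 0.4]
grip_width: 0.0657
grip_force: 0.0
```

View pics/t4.png

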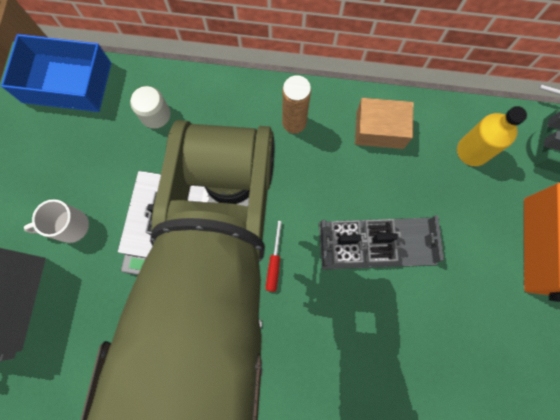

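The nuts and bolts bins are unmoved, at (346,240) and (382,240); the arm hides the scale. I'll check it with the scene camera.

Run:
```python
from h import *
snap('scene','s4.png')
```

```text
(no output)
```

View pics/s4.png

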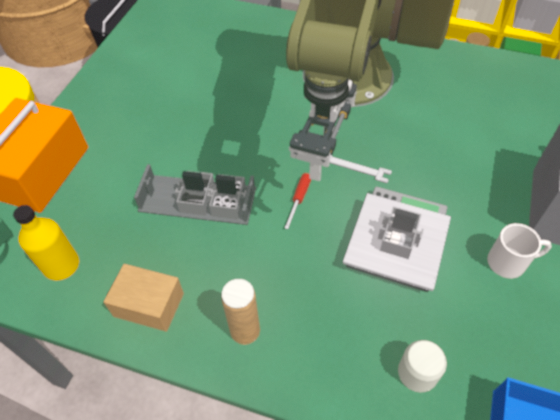

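The plugs bin stands upright in the middle of the platform at (400,235), and the robot is clear. Handing in.

```bash
python3 -c "
from station import ctrl
print(ctrl.hand_in())"
```

```text
the job is handed in; nothing more can be done
None
```

The spark-plug bin was lifted straight up out of the row and set down upright in the middle of the scale's platform, the nuts and bolts bins stayed in place, and the job was handed in at about 15 s.

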